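# Put the check weight away and close the heavy case lid on its seal

### The job

Stand the loose brass check weight upright in the empty middle well of the open metal case. Then take the heavy lid by its front bar, swing it over and lower it under control, keeping its weight until the seal has taken it, so that it never drops or slams. Finally press on the round pad on top of the lid (how far it stands out is not known, so feel for it) with about 15 N, never more than 25 N, keep that up for two seconds so that the seal beds and the lid stays fully home, and leave the two small weights, the phone and the pocket scale as they are.

Things in the scene. Friction and masses are not known exactly. Their poses are not given: they have to be found in the camera images.
- weight_mid (a point): centre of the loose brass check weight: a cylinder 22 mm across and 28 mm tall with a narrower knob forming its upper third; stands on the desk to the right of the case; this point is on its axis, 14 mm above its underside; 64 g
- well_big (a point): centre of the floor of the empty round middle well in the case's grey insert: 29 mm across, 8 mm deep, floor 37 mm above the desk, case rim 70 mm above it. The point has the case's axes: x towards the hinge, y left, z up. The case is 170 mm deep (x), 250 mm wide (y); the well lies 5 mm in front of its middle
- lid (a joint): lid angle about the hinge on the case's far rim: 0 = home, level; grows opening away from the robot, to 1.75; found leaning just past upright. 172 x 254 x 12 mm, about 1.4 kg: below 1.4 it falls unless held; a free fall of 3 mm at its front is a drop. At about 0.02 to 0.03 a rubber seal on the front rim takes its weight; 8 to 16 N on the pad beds it, down to a hard stop at 0, where it stays
- lid_hinge (a point): middle of the hinge line (along the case's y), at the far rim, 70 mm above the desk; 90 mm beyond the middle well along the case's x
- bar_mid (a point): middle of the lid's front bar: round steel, 10 mm thick, 120 mm long, parallel to the hinge, with a 23 mm gap to the lid's edge; in the lid's frame 200 mm out from the hinge line and 6 mm above the lid's underside, so it swings on a 200 mm circle about the hinge. The point turns with the lid; its y stays along the bar
- pad_spot (a point): point on the lid's upper face (12 mm above its underside) under the middle of the round press pad, 140 mm from the hinge line; z is the lid's outward normal, up when closed. The rubber-topped pad, 40 mm across, is on a stiff screw stem and stands 6 to 14 mm proud of this point: differently each time and not given in the state, so it has to be felt for
- weight_left: smaller brass weight (19 mm wide, 21 mm tall) in the left well of the insert, 75 mm left of the middle one; stays there
- weight_right: smaller brass weight (17 mm wide, 24 mm tall) in the right well, 75 mm right of the middle one; stays there
- phone: phone lying on the desk, 68 x 138 x 8 mm; a bystander
- pocket_scale: black pocket scale, 78 x 134 x 21 mm, on the near edge of the desk; a bystander
- weight_big: the same loose brass check weight; origin at the centre of its underside

How it is judged:
By the outcome, as a careful person would: the job done as asked, in the order asked, and still so for the second after the job is handed in, with the robot touching nothing.
It also fails if it takes over 72 s, if anything falls off the work surface, if the arm or the gripper's body presses on something with over 40 N, if the wrist force passes 120 N, or if a joint passes its speed limit or range.

### The arm

A 7-joint arm with a two-finger parallel gripper is mounted at the origin on a cart in front of the work surface, level with it; the furniture and walls round the work are solid. World frame = base frame: x ahead of the robot, y to its left, z up, the work surface at z = 0. Lengths are in m, angles in degrees, forces in N, time in s.
With the tool pointing down it reaches from about 0.425 to 0.875 m from the base axis. Payload 4.7 kg.
Tool frame: the origin (TCP) lies midway between the tips of the shut fingers; the grasp point (between the pads) lies bot.grip_depth behind it (bot.grip_depth is the distance from the TCP to the grasp point, in m); z points along the fingers, y is the line along which they close (so a half turn about z gives the same grasp; the last joint's range is limited). The gripper opens to 85 mm and grips with 20 to 120 N. Pads are 22 mm wide; open, the fingers measure 114 mm over their backs; the gripper's body (76 mm by 85 mm) begins 54 mm behind the grasp point. The pads swing forward as they close: fully open they stand 13 mm farther back than shut.
Start: joints at [64.406, 18.392, -4.016, 83.108, 1.295, 78.541, -3.26], TCP at [0.289, -0.582, 0.231] pointing down, gripper open.
Joint ranges: [-163.93, 163.93], [-17.29, 119.83], [-79.2, 71.16], [3.27, 140.29], [-89.18, 269.18], [5.43, 117.66], [-154.24, 154.24]. Speed limits (degrees/s): [147.25, 147.25, 180, 180, 180, 180, 180].

### API

Orientations are given as [roll, pitch, yaw] about the fixed x, y, z axes, in that order (R = Rz(yaw) Ry(pitch) Rx(roll)).
In Python, from plant import bot gives the robot as it stands.
- The arm moves only by the tool apply_moves, never from a script. Its argument "series" is a list that holds one entry, the list of rows, each a list of 7 numbers: the closure, from 0 (fully open) to 1 (shut), then the shift along the tool's x, y, z in mm, then the turn, a rotation vector about the tool's x, y, z in rad. A call has 1 to 20 rows; each row is the pose to reach, as a shift and turn from the pose commanded when the call began, along the tool's axes at that moment; what a row does not reach only later rows make up. A row lasts 1/8 s, in which the tool goes at most 62.5 mm and 10.7 degrees, less where a joint would pass 70% of its speed; a pose out of reach is approached as far as the arm can. A call with a gripper value outside its range is refused whole. The fingers move at their own pace and stop on an object; the grip force is fixed at half the most. Time passes only in rows, so rows that repeat a pose let the fingers close. It gives the time, the measured TCP pose, the force, the opening and the grip force at its end, in the units of the state.
- bot.state(): the state, without advancing time (a new reading comes with each control period).
- bot.camera(name): name is "scene" or "top" or "wrist"; returns a dict with "frame" (400x640x3 uint8, blue, green, red), "K" (3x3 intrinsics, pixels), "rvec" (rotation vector, rad) and "tvec" (3), from world to camera coordinates, as OpenCV has them; the wrist camera has in their place "tool_from_camera" (4x4, takes a point from camera to tool coordinates, whose origin is the TCP and whose axes are the flange's). Camera axes: x right, y down, z forward; pixel columns grow to the right and rows downward; lengths in m; the calibration is good to about 2 mm. A picture is of the moment at which its call begins: read the wrist's pose just before it. There is no depth.
- bot.sign_off(): hands the job in; it is judged then, once.
The state is a dict: "time": time; "qpos": joint angles; "joint_vel": joint speeds; "tau": joint torques, N m; "tcp_pos": TCP position; "eef_rot": TCP orientation; "ft_force": force on the tool from outside, world axes, zero at the start; "ft_torque": the same for the moment, N m; "gripper_width": finger opening in m; "grip_force": force on a finger pad.
Only numpy, scipy, OpenCV 4.12 (cv2) and the standard library are available. Lean on these libraries where they do the work, as an engineer would, in place of code of your own. Each camera call takes 0.05 s, during which the arm holds its last target. There are 200 camera calls.

## Working session

There is one attempt and no reset: what is moved stays moved. The work goes in short steps, Python scripts to look and compute and a tool call to move; the robot and the scene stay as the last step left them, time stands still between calls to the robot, and variables do not carry over. Pictures are saved under pics/ and viewed, at most 10 in all, crops included, and the job is handed in when it is done.

Besides the shell and the picture viewer there is one more tool, called after "Call:" in YAML: its name, and indented under it one key for each argument. apply_moves: Moves the arm, as the interface text tells. Its arguments: {"type":"object","properties":{"series":{"type":"array","items":{"type":"array","items":{"type":"array","items":{"type":"number"}}}}},"required":["series"]}

```bash
mkdir -p pics; ls
python3 - <<'E'
from plant import bot
import cv2
print(bot.state(), bot.grip_depth)
for n in("scene","top"):
    c=bot.camera(n); cv2.imwrite(f"pics/{n}0.png",c["frame"]); print(n,c["K"],c["rvec"],c["tvec"])
E
```

```text
pics
{'time': 0.0, 'qpos': array([64.40810596, 18.43796311, -4.01367149, 83.17519574,  1.29238267,
       78.53987212, -3.26093825]), 'joint_vel': array([ 0.08360353, -0.02232464, -0.03927462,  0.02525447,  0.03807453,
       -0.01080421,  0.0680108 ]), 'tau': array([ 4.09803906e-04, -4.93584144e+01, -3.81980399e-01, -3.14332294e+01,
        1.29526327e-02,  1.16102936e-02, -8.29952256e-06]), 'tcp_pos': array([ 0.2887243 , -0.58175909,  0.23023308]), 'eef_rot': array([-1.79892057e+02,  3.77209743e-03,  2.63984279e+01]), 'ft_force': array([ 0.21084857, -0.46291724,  0.56210402]), 'ft_torque': array([ 0.00138858,  0.00660457, -0.03170298]), 'grip_force': 0.0, 'gripper_width': 0.08525369675644422} 0.0187
scene [[514.80976795   0.         320.02086325]
 [  0.         514.80976795 197.9624478 ]
 [  0.           0.           1.        ]] [ 1.86667043 -1.08760695  0.65156221] [-0.25921488  0.29462224  1.29754316]
top [[480.85607123   0.         329.52512962]
 [  0.         480.85607123 200.09162496]
 [  0.           0.           1.        ]] [ 2.22657056 -2.164368    0.08059154] [-0.01469219  0.51827691  1.49126113]
```

View pics/scene0.png

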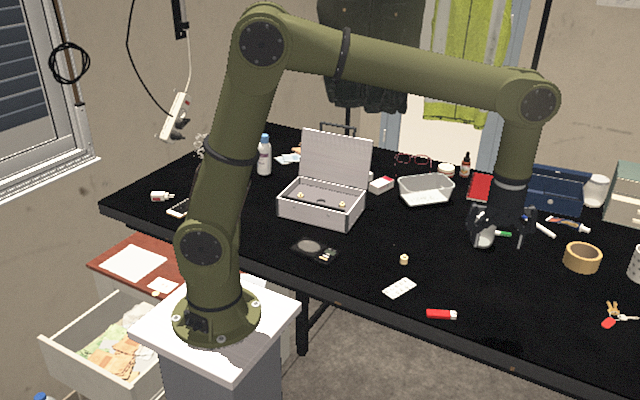

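View pics/top0.png

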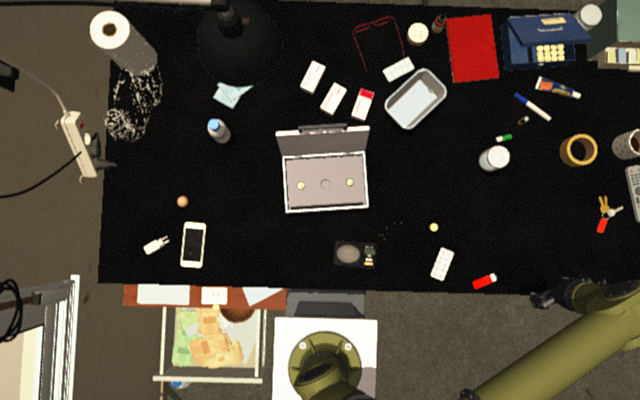

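The scene view shows the open case and the weight at about (404,259). The top view has the case rim at about (284–369, 150–213), the middle well near (325,184), the weight at (434,227) and the bar at (323,128). I'll enlarge both.

Run:
```python
import cv2,numpy as np
t=cv2.imread("pics/top0.png"); s=cv2.imread("pics/scene0.png")
a=cv2.resize(t[115:240,270:445],None,fx=4.5,fy=4.5,interpolation=cv2.INTER_CUBIC)
cv2.imwrite("pics/c1.png",a)
```

```text
(no output)
```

View pics/c1.png

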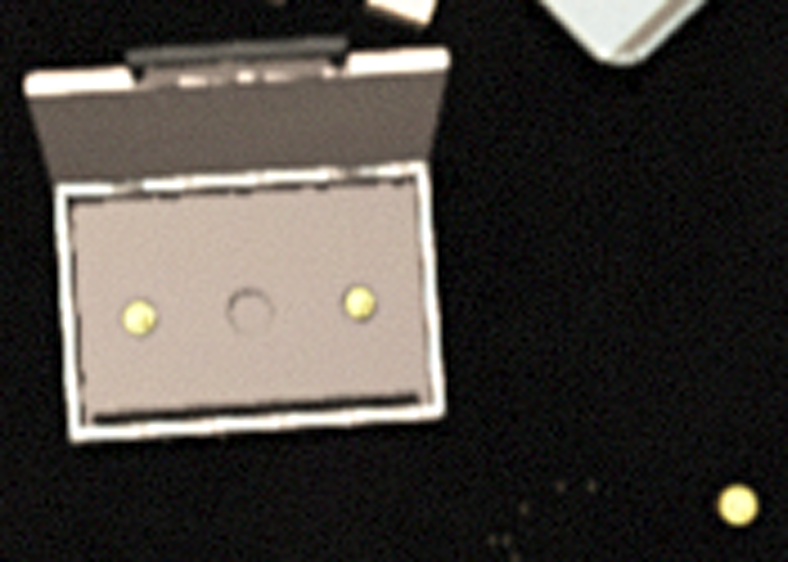

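The crop shows the well at (251,311), the weight at (738,505), the rim corners at (72,440), (444,418), (55,184) and (430,163), and the bar ends at (127,52) and (348,45).

```bash
cat > h.py <<'E'
import cv2,numpy as np
from plant import bot
from scipy.spatial.transform import Rotation as Ro
def ray(c,p):
    R=cv2.Rodrigues(np.array(c["rvec"]))[0]; t=np.array(c["tvec"]).ravel()
    return -R.T@t, R.T@np.linalg.inv(c["K"])@np.array([p[0],p[1],1.])
def atz(c,p,z):
    o,d=ray(c,p); return o+d*(z-o[2])/d[2]
def tool():
    s=bot.state(); return np.array(s["tcp_pos"]),Ro.from_euler("xyz",s["eef_rot"],degrees=True)
def wray(c,p,pose):
    T=np.array(c["tool_from_camera"]); d=np.linalg.inv(c["K"])@np.array([p[0],p[1],1.])
    x,R=pose; return x+R.apply(T[:3,3]), R.apply(T[:3,:3]@d)
def watz(c,p,z,pose):
    o,d=wray(c,p,pose); return o+d*(z-o[2])/d[2]
E
python3 - <<'E'
from h import *
np.set_printoptions(precision=4,suppress=True)
c=bot.camera("top")
P=lambda u,v:((u+.5)/4.5-.5+270,(v+.5)/4.5-.5+115)
w=atz(c,P(251,311),.045);m=atz(c,P(738,505),.028)
print("well",w,"weight",m)
r=[atz(c,P(*q),.07) for q in((72,440),(444,418),(430,163),(55,184))]
for q in r: print(q)
print([np.linalg.norm(r[i]-r[i-1]) for i in range(4)])
ex=(r[2]+r[3]-r[0]-r[1]);print("yaw",np.degrees(np.arctan2(ex[1],ex[0])),"mid",sum(r)/4)
ey=r[0]-r[1];print(np.degrees(np.arctan2(-ey[0],ey[1])))
# bar: intersect ray with circle about hinge
h=(r[2]+r[3])/2; x=ex/np.linalg.norm(ex)
o,d=ray(c,P(238,49))
for z in np.arange(.24,.29,.005):
    p=o+d*(z-o[2])/d[2]; print(z,p,(p-h)@x,np.hypot((p-h)@x,z-.07))
print(bot.camera("wrist")["tool_from_camera"],bot.camera("wrist")["K"])
E
```

```text
well [0.5668 0.0145 0.045 ] weight [ 0.4438 -0.3255  0.028 ]
[0.4742 0.1319 0.07  ]
[ 0.4961 -0.1171  0.07  ]
[ 0.6684 -0.1037  0.07  ]
[0.6466 0.1491 0.07  ]
[np.float64(0.17319703440348472), np.float64(0.2499457421512596), np.float64(0.17288094315354688), np.float64(0.25373499077843054)]
yaw 5.088442061636358 mid [0.5713 0.015  0.07  ]
5.017186564580434
0.24 [0.7053 0.027  0.24  ] 0.04795165929336998 0.17663341028522161
0.245 [0.7042 0.0269 0.245 ] 0.04685896540674217 0.18116501494215226
0.25 [0.7031 0.0269 0.25  ] 0.04576627152011415 0.18572708905502397
0.255 [0.702  0.0268 0.255 ] 0.04467357763348623 0.1903174414986055
0.26 [0.7009 0.0268 0.26  ] 0.04358088374685831 0.19493407456921732
0.265 [0.6998 0.0267 0.265 ] 0.04248818986023051 0.1995751644809519
0.27 [0.6987 0.0267 0.27  ] 0.04139549597360248 0.20423904398253667
0.275 [0.6976 0.0267 0.275 ] 0.04030280208697456 0.2089241868622727
0.28 [0.6965 0.0266 0.28  ] 0.03921010820034665 0.21362919413105247
0.28500000000000003 [0.6954 0.0266 0.285 ] 0.03811741431371873 0.21835278169504435
[[ 0.0006 -0.9576 -0.2881  0.0726]
 [ 1.      0.0006  0.0001  0.0003]
 [ 0.0001 -0.2881  0.9576 -0.1423]
 [ 0.      0.      0.      1.    ]] [[282.2201   0.     316.669 ]
 [  0.     282.2201 199.7285]
 [  0.       0.       1.    ]]
```

```bash
cat >> h.py <<'E'
def d(pos,yaw,tilt=0,frm=None):
    "tool shift mm, rotvec from present pose to pos; tool down at yaw"
    x,R=frm or tool(); G=Ro.from_euler("xyz",[180,0,yaw],degrees=True)
    if tilt: G=Ro.from_rotvec(tilt)*G
    print(np.round(R.inv().apply(np.array(pos)-x)*1000,1),np.round((R.inv()*G).as_rotvec(),3))
E
python3 -c "
from h import *
d([.4438,-.3255,.13],54)"
```

```text
[ 252.8 -160.8  100.9] [-0.001 -0.    -0.482]
```

Call:
apply_moves:
  series:
    - [[0, 25, -16, 10, 0, 0, -0.05], [0, 63, -40, 25, 0, 0, -0.12], [0, 101, -64, 40, 0, 0, -0.19], [0, 139, -88, 55, 0, 0, -0.26], [0, 177, -112, 70, 0, 0, -0.34], [0, 214, -136, 85, 0, 0, -0.41], [0, 240, -152, 96, 0, 0, -0.46], [0, 253, -161, 101, 0, 0, -0.48], [0, 253, -161, 101, 0, 0, -0.48], [0, 253, -161, 101, 0, 0, -0.48]]

```text
time: 1.5
tcp_pos: [0.4433, -0.3276, 0.1308]
eef_rot: [179.9, 0.1, 53.7]
ft_force: [-1.2, 0.3, -0.2]
gripper_width: 0.0857
grip_force: 0.0
```

```bash
python3 -c "
from h import *
print(*tool(),bot.state()['time'])
c=bot.camera('wrist');cv2.imwrite('pics/w1.png',c['frame'])
print(watz(c,(320,200),.028,tool()))"
```

```text
[ 0.44329729 -0.32759337  0.13077618] Rotation.from_matrix(array([[ 5.91547913e-01,  8.06269840e-01,  1.06618833e-04],
                            [ 8.06269123e-01, -5.91547199e-01, -1.41862910e-03],
                            [-1.08072779e-03,  9.25150558e-04, -9.99998988e-01]])) 1.5
[ 0.44483242 -0.3306619   0.028     ]
```

View pics/w1.png

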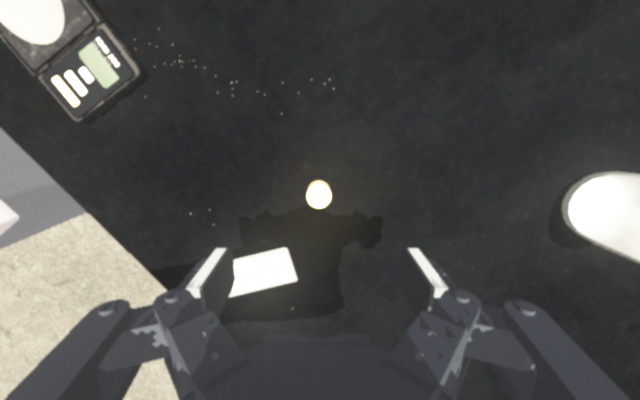

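The weight appears at about (319,195), roughly centred between the fingers.

```bash
python3 -c "
from h import *
c=bot.camera('wrist');g=cv2.cvtColor(c['frame'],6)[150:230,270:370]
m=cv2.moments((g>130).astype(np.uint8),True);p=(m['m10']/m['m00']+270,m['m01']/m['m00']+150);print(p,m['m00'])
w=watz(c,p,.020,tool());print(w)
d([w[0],w[1],.008],54)"
```

```text
(318.4290271132376, 194.25358851674642) 627.0
[ 0.44566353 -0.3270423   0.02      ]
[  1.8   1.5 122.8] [ 0.001  0.001 -0.005]
```

Call:
apply_moves:
  series:
    - [[0, 1, 1, 20, 0, 0, 0], [0.3, 1, 1, 55, 0, 0, 0], [0.4, 1, 1, 90, 0, 0, 0], [0.4, 1, 1, 112, 0, 0, 0], [0.4, 1, 1, 122, 0, 0, 0], [0.4, 1, 1, 123, 0, 0, 0], [1, 1, 1, 123, 0, 0, 0], [1, 1, 1, 123, 0, 0, 0], [1, 1, 1, 123, 0, 0, 0], [1, 1, 1, 123, 0, 0, 0], [1, 1, 1, 123, 0, 0, 0], [1, 1, 1, 123, 0, 0, 0]]

```text
time: 3.1
tcp_pos: [0.4462, -0.326, 0.0087]
eef_rot: [179.9, 0.0, 53.9]
ft_force: [-0.8, 0.6, 5.8]
gripper_width: 0.019
grip_force: 58.7
```

```bash
python3 -c "
from h import *
x,R=tool();print(x)
d([x[0],x[1],.15],54)
d([.5668,.0145,.15],95)"
```

```text
[ 0.44623258 -0.32602845  0.00873116]
[-1.000e-01  3.000e-01 -1.413e+02] [ 0.002  0.    -0.002]
[ 346.1 -102.9 -141.7] [ 0.002  0.001 -0.717]
```

Call:
apply_moves:
  series:
    - [[1, 0, 0, -10, 0, 0, 0], [1, 0, 0, -30, 0, 0, 0], [1, 0, 0, -70, 0, 0, 0], [1, 0, 0, -110, 0, 0, 0], [1, 25, -7, -142, 0, 0, -0.05], [1, 60, -18, -142, 0, 0, -0.14], [1, 100, -30, -142, 0, 0, -0.22], [1, 140, -42, -142, 0, 0, -0.3], [1, 180, -54, -142, 0, 0, -0.38], [1, 220, -66, -142, 0, 0, -0.46], [1, 260, -78, -142, 0, 0, -0.54], [1, 300, -90, -142, 0, 0, -0.62], [1, 330, -98, -142, 0, 0, -0.68], [1, 346, -103, -142, 0, 0, -0.717], [1, 346, -103, -142, 0, 0, -0.717], [1, 346, -103, -142, 0, 0, -0.717]]

```text
time: 5.1
tcp_pos: [0.5655, 0.0133, 0.1488]
eef_rot: [-179.9, 0.1, 94.9]
ft_force: [-0.3, -1.3, -1.2]
gripper_width: 0.019
grip_force: 58.9
```

```bash
python3 -c "
from h import *
print(tool()[0],bot.state()['time'])
c=bot.camera('wrist');cv2.imwrite('pics/w2.png',c['frame'])"
```

```text
[0.565506   0.01334723 0.14883276] 5.1
```

View pics/w2.png

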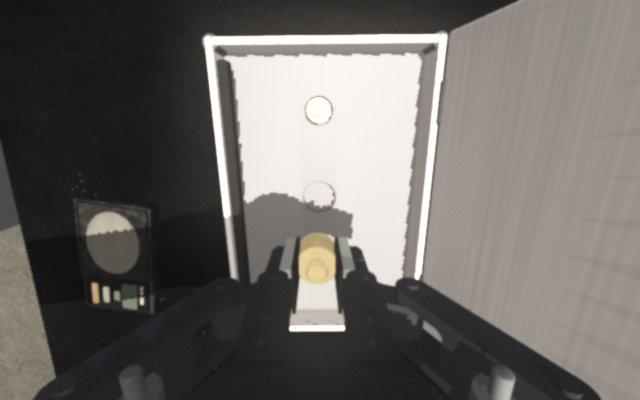

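The weight is held upright between the pads, with its knob at (318,271) and its body's lower rim at row 233. The well rim is at about (319,195).

```bash
python3 -c "
from h import *
c=bot.camera('wrist');p=tool()
f=cv2.resize(c['frame'][160:300,250:390],None,fx=4,fy=4,interpolation=2);cv2.imwrite('pics/w2c.png',f)
print('well',watz(c,(319,195),.045,p),'knob',watz(c,(318,271),p[0][2]+.020,p), 'bottom edge',watz(c,(318,233.5),p[0][2]-.008,p),p[0])"
```

```text
well [0.56692363 0.01630361 0.045     ] knob [0.56597339 0.0126466  0.16910271] bottom edge [0.56539242 0.02029843 0.14110271] [0.56570293 0.01307909 0.14910271]
```

View pics/w2c.png

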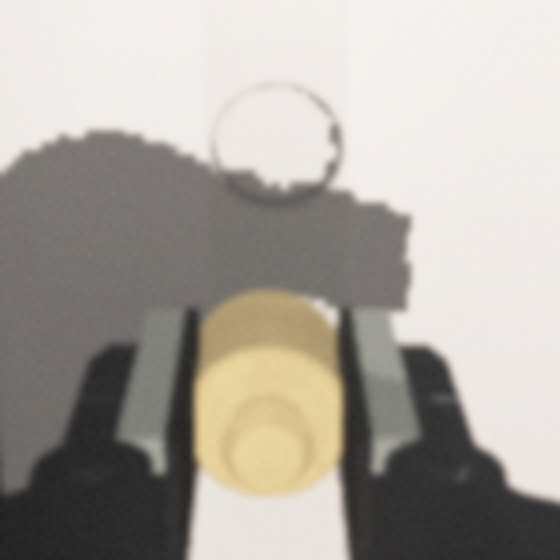

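In the crop, the well rim centre is at full-image (319,195.5), the body's upper rim centre at (317,264.6) and the knob top at (316.6,273.6).

```bash
python3 -c "
from h import *
c=bot.camera('wrist');p=tool();z=p[0][2]
w=watz(c,(319,195.5),.045,p);a=watz(c,(317,264.6),z+.0107,p);b=watz(c,(316.6,273.6),z+.02,p)
print(w,a,b,p[0])
t=p[0]+w-(a+b)/2; t[2]=.08;print(t)
d(t,95)"
```

```text
[0.56705326 0.01604511 0.045     ] [0.56569871 0.01103445 0.15987941] [0.56547681 0.01136015 0.16917941] [0.56577052 0.01329327 0.14917941]
[0.56723602 0.01814108 0.08      ]
[ 4.8  1.9 69.2] [-0.     0.001 -0.003]
```

Call:
apply_moves:
  series:
    - [[1, 2, 1, 15, 0, 0, 0], [1, 4, 1.5, 40, 0, 0, 0], [1, 4, 1.5, 60, 0, 0, 0], [1, 4, 1.5, 75, 0, 0, 0], [1, 4, 1.5, 85, 0, 0, 0], [1, 4, 1.5, 92, 0, 0, 0], [1, 4, 1.5, 97, 0, 0, 0], [1, 4, 1.5, 101, 0, 0, 0], [1, 4, 1.5, 101, 0, 0, 0], [1, 4, 1.5, 101, 0, 0, 0]]

```text
time: 6.5
tcp_pos: [0.5674, 0.0191, 0.0486]
eef_rot: [180.0, 0.0, 95.0]
ft_force: [-0.5, -0.4, -0.2]
gripper_width: 0.019
grip_force: 58.9
```

```bash
python3 -c "
from h import *
p=tool();print(p[0],bot.state()['ft_force'])
c=bot.camera('wrist')
f=cv2.resize(c['frame'][180:320,230:410],None,fx=4,fy=4,interpolation=2);cv2.imwrite('pics/w3.png',f)"
```

```text
[0.56744453 0.01908286 0.04862327] [-0.51929652 -0.4332285  -0.22919223]
```

View pics/w3.png

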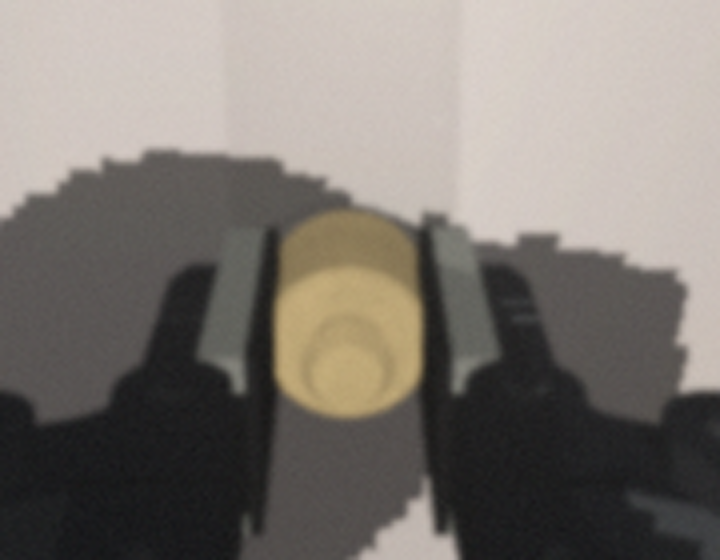

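The weight hides the well and there is no contact force, so it seems to be inside the rim. I'll lower it gently until it touches.

Call:
apply_moves:
  series:
    - [[1, -0.5, 0, 1, 0, 0, 0], [1, -0.5, 0, 1.5, 0, 0, 0], [1, -0.5, 0, 2, 0, 0, 0], [1, -0.5, 0, 2.5, 0, 0, 0], [1, -0.5, 0, 2.5, 0, 0, 0]]

```text
time: 7.18
tcp_pos: [0.5672, 0.0186, 0.0458]
eef_rot: [-180.0, 0.0, 95.0]
ft_force: [-0.7, -0.3, -1.1]
gripper_width: 0.0189
grip_force: 59.0
```

Call:
apply_moves:
  series:
    - [[0.6, 0, 0, 0, 0, 0, 0], [0.6, 0, 0, 0, 0, 0, 0], [0.6, 0, 0, 0, 0, 0, 0], [0.4, 0, 0, 0, 0, 0, 0], [0.4, 0, 0, 0, 0, 0, 0], [0.4, 0, 0, -10, 0, 0, 0], [0.4, 0, 0, -30, 0, 0, 0], [0.4, 0, 0, -60, 0, 0, 0], [0.4, 0, 0, -100, 0, 0, 0], [0.4, 0, 0, -150, 0, 0, 0], [0.4, 0, 0, -200, 0, 0, 0], [0, 0, 0, -240, 0, 0, 0], [0, 0, 0, -275, 0, 0, 0], [0, 0, 0, -285, 0, 0, 0], [0, 0, 0, -285, 0, 0, 0]]

```text
time: 9.05
tcp_pos: [0.5673, 0.0188, 0.3316]
eef_rot: [179.9, 0.0, 95.0]
ft_force: [-0.1, -0.4, -0.6]
gripper_width: 0.0854
grip_force: 0.0
```

```bash
python3 -c "
from h import *
print(tool()[0],bot.state()['time'])
c=bot.camera('wrist');t=bot.camera('top')
f=t['frame'][100:230,260:400]
cv2.imwrite('pics/w4.png',np.vstack([c['frame'][:,60:580],np.zeros((0,520,3),np.uint8)]))
from h import atz
f=cv2.resize(f,(215,200));g=c['frame'].copy();g[200:400,425:640]=f;cv2.imwrite('pics/w4.png',g)"
```

```text
[0.56727172 0.01878845 0.33157838] 9.05
```

View pics/w4.png

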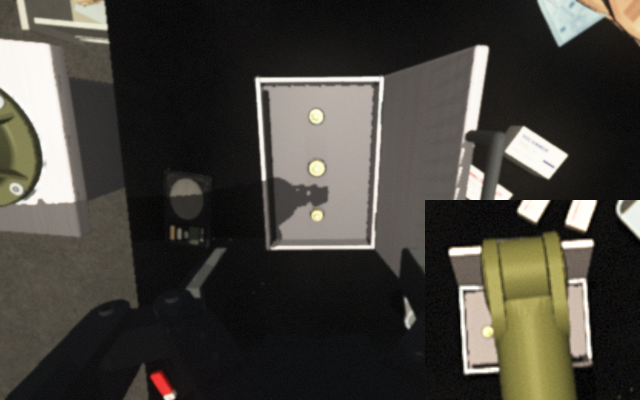

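The weight stands upright in the middle well and the small weights are undisturbed. The bar runs vertically in the image at about column 493 (483–503) near row 155. I'll solve for the lid angle.

```bash
cat >> h.py <<'E'
psi=np.radians(5.05); CX=np.array([np.cos(psi),np.sin(psi),0]); CY=np.array([-np.sin(psi),np.cos(psi),0])
W=np.array([.5668,.0152,.0]); H=W+.09*CX+[0,0,.07]
def bar(th): return H+CX*(-.2*np.cos(th)+.006*np.sin(th))+np.array([0,0,1])*(.2*np.sin(th)+.006*np.cos(th))
E
python3 -c "
from h import *
from scipy.optimize import brentq
c=bot.camera('wrist');p=tool()
for q in((494,150),(494,190)):
  o,r=wray(c,q,p)
  f=lambda z:(lambda v:np.hypot(v@CX,v[2])-.2001)(o+r*(z-o[2])/r[2]-H)
  z=brentq(f,.2,.32);P=o+r*(z-o[2])/r[2];print(P,(P-H)@CX,(P-H)@CY)
for th in (1.6,1.65,1.7,1.75): print(th,bar(th))
"
```

```text
[0.68848553 0.07798671 0.2666982 ] 0.036739982912535364 0.051831608263190845
[0.69723846 0.04862305 0.26545284] 0.04287420242739457 0.021811459847989392
1.6 [0.66824204 0.02416424 0.26973952]
1.65 [0.67817137 0.02504167 0.26889828]
1.7 [0.68804641 0.02591431 0.2675599 ]
1.75 [0.69784247 0.02677997 0.26572771]
```

```bash
python3 -c "
from h import *
b=H+.041*CX; print(b)
d([b[0],b[1],.3316],95.05);d([b[0],b[1],.2525],95.05)"
```

```text
[0.69729149 0.02673128 0.07      ]
[ -3.1 131.   -2.7] [-0.003 -0.    -0.001]
[ -3.1 131.2  76.4] [-0.003 -0.    -0.001]
```

Call:
apply_moves:
  series:
    - [[0, -1, 20, 0, 0, 0, 0], [0, -2, 60, 0, 0, 0, 0], [0, -3, 100, 0, 0, 0, 0], [0, -3, 125, 0, 0, 0, 0], [0, -3, 131, 0, 0, 0, 0], [0, -3, 131, 20, 0, 0, 0], [0, -3, 131, 45, 0, 0, 0], [0, -3, 131, 65, 0, 0, 0], [0, -3, 131, 76, 0, 0, 0], [0, -3, 131, 79, 0, 0, 0], [0, -3, 131, 79, 0, 0, 0], [0.6, -3, 131, 79, 0, 0, 0], [0.6, -3, 131, 79, 0, 0, 0], [0.6, -3, 131, 79, 0, 0, 0], [0.6, -3, 131, 79, 0, 0, 0]]

```text
time: 11.08
tcp_pos: [0.698, 0.027, 0.2519]
eef_rot: [180.0, 0.0, 95.0]
ft_force: [0.5, -0.5, 0.5]
gripper_width: 0.0339
grip_force: 0.0
```

```bash
python3 -c "
from h import *
print(tool()[0],bot.state()['time'])
c=bot.camera('wrist')
cv2.imwrite('pics/w5.png',c['frame'])"
```

```text
[0.69804722 0.02697854 0.25191356] 11.075
```

View pics/w5.png

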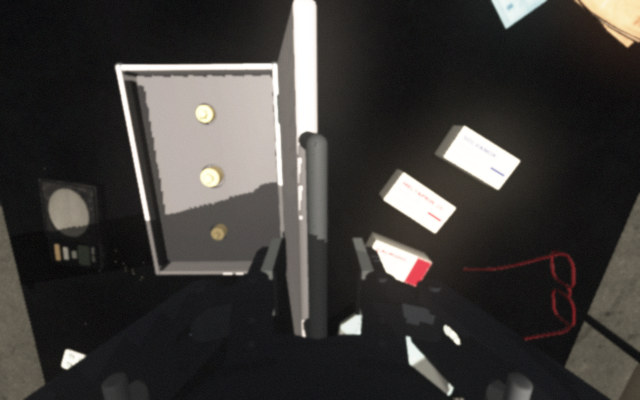

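The bar, at column 317, is centred between the fingertips. I'll close on it.

Call:
apply_moves:
  series:
    - [[1, 0, 0, 0, 0, 0, 0], [1, 0, 0, 0, 0, 0, 0], [1, 0, 0, 0, 0, 0, 0], [1, 0, 0, 0, 0, 0, 0], [1, 0, 0, 0, 0, 0, 0], [1, 0, 0, 0, 0, 0, 0]]

```text
time: 11.88
tcp_pos: [0.6982, 0.027, 0.2519]
eef_rot: [180.0, 0.0, 95.0]
ft_force: [1.5, 0.3, 1.5]
gripper_width: 0.008
grip_force: 58.5
```

Run:
```python
from h import *
x,R=tool();print(x)
v=x-H; r0=.2001
# bar in tool: along tool y centred; radial circle -> infer angle from horizontal offset
cx=v@CX; a0=np.pi-np.arccos(cx/r0); a0=np.pi/2+np.arcsin(cx/r0)
print("a0",a0,"bar z",.07+r0*np.sin(a0),"dz",.07+r0*np.sin(a0)-x[2])
# path: bar vector angle a from -CX axis; offset at closed: atan(6/200)=.03
for a in np.linspace(a0,.03+.03,41)[1:]:
    dx=-r0*(np.cos(a)-np.cos(a0)); dz=r0*(np.sin(a)-np.sin(a0))
    print(f"{a:.3f}: y {1000*dx:.1f} z {-1000*dz:.1f}")
```

```text
[0.69824727 0.02699542 0.25193006]
a0 1.7821377859426513 bar z 0.26564785391525025 dz 0.013717792133344175
1.739: y -8.5 z -1.6
1.696: y -17.0 z -2.9
1.653: y -25.5 z -3.8
1.610: y -34.1 z -4.3
1.567: y -42.8 z -4.5
1.524: y -51.4 z -4.2
1.481: y -60.0 z -3.6
1.438: y -68.5 z -2.7
1.395: y -77.0 z -1.4
1.352: y -85.5 z 0.3
1.309: y -93.9 z 2.4
1.265: y -102.1 z 4.8
1.222: y -110.3 z 7.6
1.179: y -118.3 z 10.7
1.136: y -126.2 z 14.1
1.093: y -133.9 z 17.9
1.050: y -141.5 z 22.1
1.007: y -148.9 z 26.5
0.964: y -156.1 z 31.3
0.921: y -163.0 z 36.3
0.878: y -169.8 z 41.7
0.835: y -176.3 z 47.3
0.792: y -182.5 z 53.2
0.749: y -188.5 z 59.4
0.706: y -194.3 z 65.9
0.663: y -199.7 z 72.5
0.620: y -204.9 z 79.4
0.577: y -209.7 z 86.6
0.534: y -214.3 z 93.9
0.491: y -218.5 z 101.4
0.447: y -222.4 z 109.1
0.404: y -225.9 z 116.9
0.361: y -229.2 z 124.9
0.318: y -232.0 z 133.0
0.275: y -234.5 z 141.3
0.232: y -236.7 z 149.6
0.189: y -238.5 z 158.0
0.146: y -239.9 z 166.5
0.103: y -241.0 z 175.1
0.060: y -241.7 z 183.6
```

Call:
apply_moves:
  series:
    - [[1, 0, -8.5, -1.6, 0, 0, 0], [1, 0, -17, -2.9, 0, 0, 0], [1, 0, -25.5, -3.8, 0, 0, 0], [1, 0, -34.1, -4.3, 0, 0, 0], [1, 0, -42.8, -4.5, 0, 0, 0], [1, 0, -51.4, -4.2, 0, 0, 0], [1, 0, -60, -3.6, 0, 0, 0], [1, 0, -68.5, -2.7, 0, 0, 0], [1, 0, -68.5, -2.7, 0, 0, 0]]

```text
time: 13.0
tcp_pos: [0.6281, 0.0204, 0.2545]
eef_rot: [-179.8, 0.1, 95.0]
ft_force: [-2.2, -2.1, 4.3]
gripper_width: 0.0071
grip_force: 62.0
```

Run:
```python
from h import *
s=bot.state();x,R=tool();v=x-H;print(x,v@CX,v@CY,v[2],s['ft_force'],s['ft_torque'])
```

```text
[0.62806633 0.02041137 0.25449501] -0.028512758593798496 -0.00020182809479278623 0.1844950119138546 [-2.15863769 -2.08824359  4.32224293] [-0.42979509  0.28485447  0.12047171]
```

Call:
apply_moves:
  series:
    - [[1, 0, -8.5, 1.3, 0, 0, 0], [1, 0, -17, 3, 0, 0, 0], [1, 0, -25.4, 5.1, 0, 0, 0], [1, 0, -33.6, 7.5, 0, 0, 0], [1, 0, -41.8, 10.3, 0, 0, 0], [1, 0, -49.8, 13.4, 0, 0, 0], [1, 0, -57.7, 16.8, 0, 0, 0], [1, 0, -65.4, 20.6, 0, 0, 0], [1, 0, -73, 24.8, 0, 0, 0], [1, 0, -73, 24.8, 0, 0, 0]]

```text
time: 14.25
tcp_pos: [0.5546, 0.0135, 0.2287]
eef_rot: [-179.7, 0.1, 94.9]
ft_force: [-4.4, -5.9, 2.1]
gripper_width: 0.0076
grip_force: 61.0
```

Run:
```python
from h import *
s=bot.state();x,R=tool();v=x-H;print(x,v@CX,v@CY,v[2],s['ft_force'],s['ft_torque'], np.hypot(v@CX,v[2]+.0137))
```

```text
[0.55463214 0.01354662 0.22865644] -0.10226616306342279 -0.000575889950347789 0.15865643716223668 [-4.40841776 -5.89836777  2.10931333] [-1.17317285  0.51551852  0.12270092] 0.20041234876866898
```

Call:
apply_moves:
  series:
    - [[1, -0.2, -7.4, 4.4, 0, 0, 0], [1, -0.4, -14.6, 9.2, 0, 0, 0], [1, -0.5, -21.5, 14.2, 0, 0, 0], [1, -0.5, -28.3, 19.6, 0, 0, 0], [1, -0.6, -34.8, 25.2, 0, 0, 0], [1, -0.6, -41, 31.1, 0, 0, 0], [1, -0.7, -47, 37.3, 0, 0, 0], [1, -0.7, -52.8, 43.8, 0, 0, 0], [1, -0.8, -58.2, 50.4, 0, 0, 0], [1, -0.8, -63.4, 57.3, 0, 0, 0], [1, -0.8, -63.4, 57.3, 0, 0, 0]]

```text
time: 15.62
tcp_pos: [0.492, 0.0078, 0.1702]
eef_rot: [-179.8, 0.0, 95.0]
ft_force: [0.7, -6.1, -5.5]
gripper_width: 0.0075
grip_force: 58.8
```

Run:
```python
from h import *
s=bot.state();x,R=tool();v=x-H;print(x,v@CX,v@CY,v[2],s['ft_force'],s['ft_torque'], np.hypot(v@CX,v[2]+.0137))
```

```text
[0.49195572 0.00782881 0.17020056] -0.16520260144041846 -0.000754404700672655 0.10020055958095714 [ 0.70009036 -6.06203802 -5.48765012] [-1.0982667  -0.36477526  0.06693671] 0.20066199688913922
```

Call:
apply_moves:
  series:
    - [[1, -0.2, -4.8, 7.2, 0, 0, 0], [1, -0.3, -9.4, 14.5, 0, 0, 0], [1, -0.4, -13.6, 22, 0, 0, 0], [1, -0.5, -17.5, 29.7, 0, 0, 0], [1, -0.6, -21, 37.5, 0, 0, 0], [1, -0.7, -24.3, 45.5, 0, 0, 0], [1, -0.7, -27.1, 53.6, 0, 0, 0], [1, -0.8, -29.6, 61.9, 0, 0, 0], [1, -0.8, -31.8, 70.2, 0, 0, 0], [1, -0.8, -32.8, 74.5, 0, 0, 0], [1, -0.8, -33.6, 78.6, 0, 0, 0], [1, -0.8, -33.6, 78.6, 0, 0, 0]]

```text
time: 17.12
tcp_pos: [0.4606, 0.0048, 0.0935]
eef_rot: [180.0, -0.0, 95.0]
ft_force: [2.3, -3.1, -7.2]
gripper_width: 0.0074
grip_force: 58.4
```

Run:
```python
from h import *
s=bot.state();x,R=tool();v=x-H;print(x,v@CX,v@CY,v[2],s['ft_force'],s['ft_torque'], np.hypot(v@CX,v[2]+.0137),np.arctan2(v[2]+.0137,-v@CX))
```

```text
[0.46056302 0.00482506 0.09346438] -0.19673784639532427 -0.0009831480181457714 0.02346438444429702 [ 2.30672026 -3.14478233 -7.22021489] [-0.71365369 -0.50598343  0.06637862] 0.2002173111281682 0.1867030296100124
```

Call:
apply_moves:
  series:
    - [[1, 0, -0.6, 3, 0, 0, 0], [1, 0, -1.1, 6, 0, 0, 0], [1, 0, -1.5, 9, 0, 0, 0], [1, 0, -2, 12, 0, 0, 0], [1, 0, -2.3, 15, 0, 0, 0], [1, 0, -2.6, 18, 0, 0, 0], [1, 0, -2.8, 20, 0, 0, 0], [1, 0, -2.9, 21.5, 0, 0, 0], [1, 0, -2.9, 21.5, 0, 0, 0]]

```text
time: 18.25
tcp_pos: [0.4581, 0.0045, 0.0725]
eef_rot: [179.9, -0.0, 95.0]
ft_force: [3.6, -1.3, -5.5]
gripper_width: 0.0069
grip_force: 58.5
```

Call:
apply_moves:
  series:
    - [[1, 0, -0.1, 0.8, 0, 0, 0], [1, 0, -0.1, 1.6, 0, 0, 0], [1, 0, -0.1, 1.6, 0, 0, 0]]

```text
time: 18.62
tcp_pos: [0.4581, 0.0045, 0.0712]
eef_rot: [179.9, 0.0, 95.0]
ft_force: [1.6, -1.4, 2.6]
gripper_width: 0.0075
grip_force: 59.2
```

Call:
apply_moves:
  series:
    - [[1, 0, -0.1, 0.8, 0, 0, 0], [1, 0, -0.1, 1.6, 0, 0, 0], [1, 0, -0.1, 1.6, 0, 0, 0]]

```text
time: 19.0
tcp_pos: [0.458, 0.0045, 0.0695]
eef_rot: [179.9, 0.0, 95.0]
ft_force: [1.9, -1.6, 4.9]
gripper_width: 0.0074
grip_force: 59.5
```

The seal is carrying the lid: the force on the tool went from −5.5 to +4.9 N. I'll open the fingers slightly, staying within the gap, and rise.

Call:
apply_moves:
  series:
    - [[0.85, 0, 0, 0, 0, 0, 0], [0.8, 0, 0, 0, 0, 0, 0], [0.78, 0, 0, 0, 0, 0, 0], [0.78, 0, 0, 0, 0, 0, 0], [0.78, 0, 0, 0, 0, 0, 0]]

```text
time: 19.62
tcp_pos: [0.4572, 0.0044, 0.0689]
eef_rot: [-180.0, -0.0, 95.0]
ft_force: [0.3, -0.0, 0.8]
gripper_width: 0.0186
grip_force: 0.0
```

Call:
apply_moves:
  series:
    - [[0.78, 0, 0, -5, 0, 0, 0], [0.78, 0, 0, -12, 0, 0, 0], [0.78, 0, 0, -25, 0, 0, 0], [0.78, 0, 0, -45, 0, 0, 0], [0.78, 0, 0, -80, 0, 0, 0], [1, 0, 0, -100, 0, 0, 0], [1, 0, 0, -100, 0, 0, 0], [1, 0, 0, -100, 0, 0, 0]]

```text
time: 20.62
tcp_pos: [0.457, 0.0043, 0.1686]
eef_rot: [-180.0, 0.0, 95.0]
ft_force: [0.1, 0.5, -0.4]
gripper_width: 0.0002
grip_force: 0.0
```

Run:
```python
from h import *
print(tool()[0],bot.state()['ft_force']); P=H-.14*CX
print(P);d([P[0],P[1],.115],95)
c=bot.camera('wrist');cv2.imwrite('pics/w6.png',c['frame'])
```

```text
[0.45699898 0.00432324 0.16863444] [ 0.10173572  0.50118237 -0.42795031]
[0.51699409 0.01079875 0.07      ]
[ 1.2 60.4 53.6] [-0.001  0.    -0.   ]
```

View pics/w6.png

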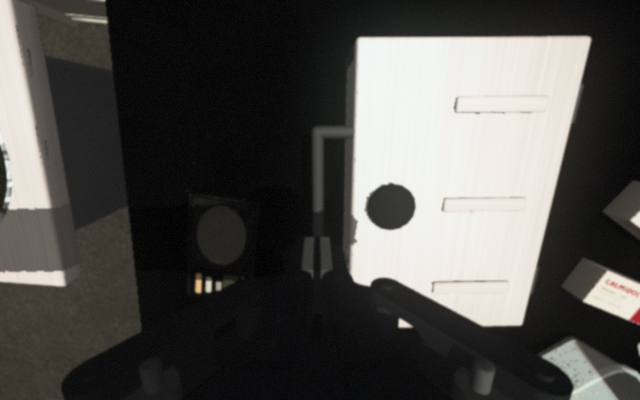

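The lid is down and resting on its seal. The pad shows as a dark disc centred at about (390,206).

Run:
```python
from h import *
c=bot.camera('wrist');print(watz(c,(390,206),.092,tool()))
```

```text
[0.5152256  0.01142532 0.092     ]
```

Call:
apply_moves:
  series:
    - [[1, 0, 15, 10, 0, 0, 0], [1, 1, 40, 30, 0, 0, 0], [1, 1, 58, 48, 0, 0, 0], [1, 1, 60.5, 58, 0, 0, 0], [1, 1, 60.5, 62, 0, 0, 0], [1, 1, 60.5, 64, 0, 0, 0], [1, 1, 60.5, 64, 0, 0, 0]]

```text
time: 21.6
tcp_pos: [0.5175, 0.0105, 0.1056]
eef_rot: [180.0, 0.0, 95.0]
ft_force: [0.6, 0.1, -0.0]
gripper_width: -0.0
grip_force: 0.0
```

Call:
apply_moves:
  series:
    - [[1, 0, -1, 2, 0, 0, 0], [1, 0, -1, 4, 0, 0, 0], [1, 0, -1, 5, 0, 0, 0], [1, 0, -1, 6, 0, 0, 0], [1, 0, -1, 6, 0, 0, 0]]

```text
time: 22.22
tcp_pos: [0.5166, 0.0106, 0.099]
eef_rot: [-180.0, -0.0, 95.0]
ft_force: [-0.4, 0.0, -0.2]
gripper_width: 0.0002
grip_force: 0.0
```

Call:
apply_moves:
  series:
    - [[1, 0, 0, 1, 0, 0, 0], [1, 0, 0, 2, 0, 0, 0], [1, 0, 0, 2, 0, 0, 0]]

```text
time: 22.6
tcp_pos: [0.5166, 0.0105, 0.097]
eef_rot: [-180.0, 0.0, 95.0]
ft_force: [0.2, 0.8, 0.0]
gripper_width: 0.0002
grip_force: 0.0
```

Call:
apply_moves:
  series:
    - [[1, 0, 0, 1, 0, 0, 0], [1, 0, 0, 1.5, 0, 0, 0], [1, 0, 0, 1.5, 0, 0, 0]]

```text
time: 22.98
tcp_pos: [0.5166, 0.0105, 0.0955]
eef_rot: [-180.0, 0.0, 95.0]
ft_force: [0.2, 0.3, -0.3]
gripper_width: -0.0004
grip_force: 0.0
```

Call:
apply_moves:
  series:
    - [[1, 0, 0, 0.7, 0, 0, 0], [1, 0, 0, 1.4, 0, 0, 0], [1, 0, 0, 1.4, 0, 0, 0]]

```text
time: 23.35
tcp_pos: [0.5166, 0.0105, 0.0941]
eef_rot: [-180.0, 0.0, 95.0]
ft_force: [0.2, 0.1, 0.2]
gripper_width: 0.0005
grip_force: 0.0
```

Call:
apply_moves:
  series:
    - [[1, 0, 0, 0.7, 0, 0, 0], [1, 0, 0, 1, 0, 0, 0], [1, 0, 0, 1, 0, 0, 0]]

```text
time: 23.72
tcp_pos: [0.5167, 0.0105, 0.0936]
eef_rot: [180.0, 0.0, 95.0]
ft_force: [-1.4, -0.4, 4.1]
gripper_width: -0.0001
grip_force: 2.1
```

Call:
apply_moves:
  series:
    - [[1, 0, 0, 0.7, 0, 0, 0], [1, 0, 0, 1, 0, 0, 0], [1, 0, 0, 1, 0, 0, 0]]

```text
time: 24.1
tcp_pos: [0.5167, 0.0105, 0.093]
eef_rot: [-180.0, 0.0, 95.0]
ft_force: [-2.3, -1.7, 7.9]
gripper_width: 0.0002
grip_force: 3.9
```

Contact came at z ≈ 0.094. I'll build the force up in small steps.

Call:
apply_moves:
  series:
    - [[1, 0, 0, 0.5, 0, 0, 0], [1, 0, 0, 1, 0, 0, 0], [1, 0, 0, 1, 0, 0, 0]]

```text
time: 24.48
tcp_pos: [0.5166, 0.0105, 0.0923]
eef_rot: [-180.0, 0.0, 95.0]
ft_force: [-3.9, -0.4, 10.4]
gripper_width: 0.0002
grip_force: 5.1
```

Call:
apply_moves:
  series:
    - [[1, 0, 0, 0.5, 0, 0, 0], [1, 0, 0, 0.5, 0, 0, 0]]

```text
time: 24.72
tcp_pos: [0.5166, 0.0105, 0.0919]
eef_rot: [-180.0, 0.0, 95.0]
ft_force: [-4.9, -0.9, 11.8]
gripper_width: -0.0004
grip_force: 5.8
```

Call:
apply_moves:
  series:
    - [[1, 0, 0, 0.5, 0, 0, 0], [1, 0, 0, 0.5, 0, 0, 0]]

```text
time: 24.98
tcp_pos: [0.5165, 0.0105, 0.0916]
eef_rot: [-180.0, 0.1, 95.0]
ft_force: [-5.4, 0.2, 13.2]
gripper_width: -0.0001
grip_force: 6.4
```

Call:
apply_moves:
  series:
    - [[1, 0, 0, 0.4, 0, 0, 0], [1, 0, 0, 0.4, 0, 0, 0]]

```text
time: 25.22
tcp_pos: [0.5165, 0.0105, 0.0914]
eef_rot: [-180.0, 0.1, 95.0]
ft_force: [-5.7, -1.4, 15.5]
gripper_width: -0.0002
grip_force: 7.4
```

Call:
apply_moves:
  series:
    - [[1, 0, 0, 0.3, 0, 0, 0], [1, 0, 0, 0.3, 0, 0, 0]]

```text
time: 25.48
tcp_pos: [0.5166, 0.0105, 0.0915]
eef_rot: [-180.0, 0.1, 95.0]
ft_force: [-7.0, -0.6, 17.5]
gripper_width: 0.0
grip_force: 8.4
```

Call:
apply_moves:
  series:
    - [[1, 0, 0, 0, 0, 0, 0], [1, 0, 0, 0, 0, 0, 0]]

```text
time: 25.72
tcp_pos: [0.5165, 0.0105, 0.0914]
eef_rot: [-180.0, 0.1, 95.0]
ft_force: [-6.9, -0.3, 16.5]
gripper_width: -0.0002
grip_force: 8.4
```

The tool has stopped moving while the force still rises, so the lid is at its hard stop. I'll ease to about 15–16 N and hold for over 2 s.

Call:
apply_moves:
  series:
    - [[1, 0, 0, -0.2, 0, 0, 0], [1, 0, 0, -0.2, 0, 0, 0], [1, 0, 0, -0.2, 0, 0, 0], [1, 0, 0, -0.2, 0, 0, 0], [1, 0, 0, -0.2, 0, 0, 0], [1, 0, 0, -0.2, 0, 0, 0], [1, 0, 0, -0.2, 0, 0, 0], [1, 0, 0, -0.2, 0, 0, 0], [1, 0, 0, -0.2, 0, 0, 0], [1, 0, 0, -0.2, 0, 0, 0], [1, 0, 0, -0.2, 0, 0, 0], [1, 0, 0, -0.2, 0, 0, 0], [1, 0, 0, -0.2, 0, 0, 0], [1, 0, 0, -0.2, 0, 0, 0], [1, 0, 0, -0.2, 0, 0, 0], [1, 0, 0, -0.2, 0, 0, 0], [1, 0, 0, -0.2, 0, 0, 0], [1, 0, 0, -0.2, 0, 0, 0], [1, 0, 0, -0.2, 0, 0, 0], [1, 0, 0, -0.2, 0, 0, 0]]

```text
time: 28.22
tcp_pos: [0.5165, 0.0105, 0.0914]
eef_rot: [-180.0, 0.1, 95.0]
ft_force: [-6.1, -0.3, 15.0]
gripper_width: -0.0002
grip_force: 7.7
```

Call:
apply_moves:
  series:
    - [[1, 0, 0, -1, 0, 0, 0], [1, 0, 0, -2.5, 0, 0, 0], [1, 0, 0, -2.5, 0, 0, 0], [1, 0, 0, -2.5, 0, 0, 0]]

```text
time: 28.72
tcp_pos: [0.5165, 0.0105, 0.0919]
eef_rot: [-180.0, -0.0, 95.0]
ft_force: [0.2, -1.0, 0.2]
gripper_width: -0.0
grip_force: 0.0
```

At z = 0.0919 there is now no contact, where the force was 11.8 N on the way down, so the lid has stayed bedded. I'll retreat and hand in.

Call:
apply_moves:
  series:
    - [[1, 0, 0, -10, 0, 0, 0], [1, 0, 0, -40, 0, 0, 0], [1, 0, 0, -80, 0, 0, 0], [1, 0, 0, -110, 0, 0, 0], [1, 0, 0, -120, 0, 0, 0], [1, 0, 0, -120, 0, 0, 0], [1, 0, 0, -120, 0, 0, 0]]

```text
time: 29.6
tcp_pos: [0.5158, 0.0105, 0.2108]
eef_rot: [-179.9, -0.0, 95.0]
ft_force: [-0.0, -0.2, -0.3]
gripper_width: 0.0001
grip_force: 0.0
```

```bash
python3 -c "
from plant import bot
print(bot.state()['ft_force'],bot.sign_off())"
```

```text
the job is handed in; nothing more can be done
[-0.03576271 -0.16071672 -0.30852823] None
```

The job is handed in at about 30 s: the weight stands in the middle well, the lid was lowered under grip onto its seal, and the pad was held at about 15 N for over two seconds (highest reading 17.5 N); the lid stayed bedded when I let go, and the bystanders were not touched.

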